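# Fit the trolley wheel and clip it

## Robot

A 7-joint arm with a two-finger parallel gripper is mounted at the origin on the work surface. World frame = base frame: x ahead of the robot, y to its left, z up, the work surface at z = 0. Lengths are in m, angles in degrees, forces in N, time in s.
With the tool pointing down it reaches from about 0.4 to 0.9 m from the base axis. Payload 5.6 kg.
Tool frame: the origin (TCP) lies midway between the tips of the shut fingers; the grasp point (between the pads) lies 19 mm behind it; z points along the fingers, y is the direction in which the jaws open and shut (so a half turn about z gives the same grasp; the last joint's range is limited). The gripper opens to 92 mm and grips with 3 to 60 N. Pads are 20 mm wide; open, the fingers measure 128 mm over their backs; the gripper's body (75 mm by 189 mm) begins 69 mm behind the grasp point.
Start: joints at [73.281, 26.786, -0.665, 91.828, 0.344, 61.387, -3.226], TCP at [0.16, -0.63, 0.215] pointing down, gripper open.
Joint ranges: [-144.91, 144.91], [-17.63, 115.5], [-89.93, 88.59], [15.96, 139.68], [-74.01, 254.01], [8.47, 105.57], [-167.45, 167.45]. Speed limits (degrees/s): [147.25, 147.25, 180, 180, 180, 180, 180].

## Interface

Orientations are given as a 3x3 rotation matrix whose columns are the frame's x, y, z axes.
In Python, from plant import ctrl, cams, find_in, outline_of gives the robot as it stands.
- The arm moves only by the tool send_rows, never from a script. Its argument "moves" is a list of rows, each a list of 2 entries, a list of its own where there are three numbers: the shift along the world's x, y, z in mm, then the turn, a rotation vector about the world's x, y, z in degrees. In form: [[[tx, ty, tz], [wx, wy, wz]], ...]. A call has 1 to 20 rows; each row is the pose to reach, as a shift and turn from the pose commanded when the call began; what a row does not reach only later rows make up. A row lasts 1/10 s, in which the tool goes at most 50 mm and 8.59 degrees, less where a joint would pass 70% of its speed; a pose out of reach is approached as far as the arm can. A call with a gripper value outside its range is refused whole. "claw" is the finger opening in mm, from 0 to 91.9, set as the call begins (left out, the last holds). The fingers move at their own pace and stop on an object; the grip force is fixed at half the most. Time passes only in rows, so rows that repeat a pose let the fingers close. It gives the time, the measured TCP pose, the force and the opening at its end, in the units of the state.
- ctrl.state(): the state, without advancing time (a new reading comes with each control period).
- cams.snapshot(name): name is "scene" or "top" or "wrist"; returns (picture, depth): 384x512x3 uint8, blue, green, red; 384x512 float32, m along the optical axis (not along the pixel's ray), 0 where there is no reading.
- cams.camera_model(name): a dict with "intrinsics" (3x3 intrinsics, pixels), "distortion" ([k1, k2, p1, p2, k3] as OpenCV has them; the pictures are not rectified), "R" (3x3) and "t" (3): a world point X has camera coordinates R X + t; the wrist camera has in their place "hand_eye" (4x4, takes a point from camera to tool coordinates, whose origin is the TCP and whose axes are the flange's). Camera axes: x right, y down, z forward; pixel columns grow to the right and rows downward; lengths in m; the calibration is good to about 2 mm. A picture is of the moment at which its call begins: read the wrist's pose just before it. camera_model takes no time and is no camera call.
- ctrl.job_done(): hands the job in, once; it reports no verdict.
Trained networks look in the newest picture that a camera, given by its name, has taken for a name from the list of things; names that differ only in an ending like _2 or _b are one class to them, and where a whole thing is asked for, a point or a joint stands for the part that bears it (a point fixed in the world has none). Each returns a list of dicts, best first, with "conf" (0 to 1); they miss things now and then, are a little off and sometimes report something else, mostly with a low value. They report only what shows in the picture. A call takes as long as a camera call. They do not tell look-alikes from the thing itself.
- find_in(camera, label): "box" ([left, top, right, bottom] in pixels, round what is visible of it).
- outline_of(camera, label): "pixels" (384x512 bool, what is visible of it) and "box" ([left, top, right, bottom] in pixels, round what is visible of it).
The state is a dict: "time": time; "joints": joint angles; "dq": joint speeds; "tau": joint torques, N m; "eef_pos": TCP position; "ee_rot": TCP orientation; "wrist_force": force on the tool from outside, world axes, zero at the start; "torque": the same for the moment, N m; "opening": finger opening in m.
Only numpy, scipy, OpenCV 4.12 (cv2) and the standard library are available. Lean on these libraries where they do the work, as an engineer would, in place of code of your own. Each camera call takes 0.05 s, during which the arm holds its last target. There are 200 camera calls.

## Task

Put the loose wheel on the upright stub axle so that it sits right down on the washer, and let go of it. Then push the blue spring clip sideways into the axle's groove just above the wheel until it snaps fully home, without forcing it (never more than about 30 N against the axle), and let go. Leave the other things on the bench where they are.

Things in the scene. Friction and masses are not known exactly. Their poses are not given: they have to be found in the camera images.
- stand: Fixed pine trolley leg lying along its x (240 x 90 mm, end 60 mm to -x of the axle) with dark steel axle plate. Origin: on the upright axle's line, where the washer face under the wheel would be if the plate had no packing, 55 to 85 mm above the bench; z up. The plate is packed up by an unmeasured 0 to 6 mm: washer, axle and wheel on it all stand that much higher. Feel for it.
- groove (a point): Point on the axle's line 50 mm above the stand's origin. Heights above the washer face: steel axle, diameter 24 mm, to 46; brass greased groove, diameter 16, to 54.2; head, diameter 24, to 66; cone to diameter 14 at 76. Seated wheel's hub top: 46 mm, so the slot is 2 mm higher than the clip is thick. The clip may come from any side; pressed down on the hub or up on the head it sticks.
- wheel: Loose wheel lying flat on the bench, hub side up. Black tyre of diameter 80 and height 24 mm, white hub of diameter 44 and height 46 mm (22 mm proud of the tyre's upper face), through bore of diameter 28 mm. 0.2 to 0.33 kg. Origin: on the bore's line at the underside. z up.
- clip: Loose blue spring clip lying flat, 6 mm thick, 33 mm wide (round noses full thickness, the rest of the fork 1.5 mm clear below), 60 g. Origin: at the underside, under the centre of the seat that takes the groove; z up. Mouth to +x: two sprung jaws, flared ends 16 mm ahead of the origin. Grip block behind, standing up: 25 mm long (x -50 to -25 mm), 18 mm wide (y), 28 mm high from the underside.
- clip_nose (a point): Point midway between the jaws' two noses, 7.5 mm ahead of the clip's origin, 3 mm up. The noses stand 10 mm apart and spring over the 16 mm groove at a push of about 10 to 20 N, then draw the clip home; there the clip's origin is on the axle's line (1 mm play) and the push rises sharply. They cannot open past the 24 mm head. Pulling off takes about 10 N.
- screwdriver: Screwdriver lying on the bench; leave alone.
- wrench: Steel wrench lying on the bench; leave alone.
- washer: Spare steel washer of diameter 48 mm, 4 mm thick, lying on the bench; leave alone.
- glue: Yellow glue bottle, diameter 60, 170 mm tall; leave alone.
- screw_jar: Jar with steel cap, diameter 72, 90 mm tall; leave alone.
- battery: Black and yellow tool battery, 75 x 110 x 64 mm; leave alone.
- offcut: Dark wood offcut, 70 x 140 x 30 mm; leave alone.
Things that resemble listed ones, but are neither listed nor needed, are in the scene too. Leave any red look-alike of the wheel alone. Leave any green look-alike of the clip alone.

How it is judged (in metres and radians):
On the way:
1. the wheel is down on the washer and let go (horizontal distance between wheel and stand below 0.004 m and z of wheel in the frame of stand between -0.003 and 0.009 m and contact force between the fingers and wheel below 0.1 N), for 0.3 s.
At the end, for the whole second after the job is handed in: Wheel on the washer (-3 to 9 mm above the stand's origin, packing included; 4 mm sideways). Clip snapped in the groove: origin within 3 mm of the axle's line, 44 to 51 mm above the wheel's origin, 43 to 56 mm above the stand's, flat within 0.2 rad. Both at rest and let go (horizontal distance between wheel and stand below 0.004 m and z of wheel in the frame of stand between -0.003 and 0.009 m and horizontal distance between clip and stand below 0.003 m and z of clip in the frame of wheel between 0.044 and 0.051 m and z of clip in the frame of stand between 0.043 and 0.056 m and angle between the z axis of clip and the z axis of stand, either way round below 0.2 rad and linear speed of each of clip, wheel below 0.02 m/s); the robot touches nothing.
It fails at once if the clip is forced against the axle (over 30 N) (contact force between clip and stand above 30 N).
It fails at once if a bystander is disturbed (moved over 30 mm) (distance of any of screwdriver, wrench, washer, glue, screw_jar, battery, offcut from where it was at the start of the episode above 0.03 m).
It also fails if it takes over 72 s, if anything falls off the work surface, if the arm or the gripper's body presses on something with over 40 N, if the wrist force passes 120 N, or if a joint passes its speed limit or range.

## Working session

There is one attempt and no reset: what is moved stays moved. The work goes in short steps, Python scripts to look and compute and a tool call to move; the robot and the scene stay as the last step left them, time stands still between calls to the robot, and variables do not carry over. Pictures are saved under pics/ and viewed, about 8 in all and at most 12, crops included, and the job is handed in when it is done.

Besides the shell and the picture viewer there is one more tool, called after ">>>" as name([rows], argument=value, ...), one row to a line, values as JSON. send_rows: Moves the arm, as the interface text tells. Its arguments: {"type":"object","properties":{"moves":{"type":"array"},"claw":{"type":"number"}},"required":["moves"]}

```bash
mkdir -p pics; ls; cat > h.py <<'E'
import numpy as np,cv2
from plant import ctrl,cams,find_in,outline_of
def world(cam,uv,d,st=None):
    m=cams.camera_model(cam);K=np.array(m["intrinsics"]);D=np.array(m["distortion"])
    uv=np.asarray(uv,float).reshape(-1,1,2);d=np.asarray(d,float).reshape(-1)
    n=cv2.undistortPoints(uv,K,D).reshape(-1,2)
    p=np.c_[n*d[:,None],d]
    if cam=="wrist":
        H=np.array(m["hand_eye"]);p=p@H[:3,:3].T+H[:3,3]
        return p@np.array(st["ee_rot"]).T+np.array(st["eef_pos"])
    R=np.array(m["R"]);t=np.array(m["t"]).reshape(3)
    return (p-t)@R
def cloud(cam,d,st=None):
    v,u=np.nonzero(d>0)
    return world(cam,np.c_[u,v],d[v,u],st),u,v
E
python3 - <<'E'
from h import *
s=ctrl.state();print(s["eef_pos"],s["wrist_force"],s["time"])
for c in("top","scene"):
    im,d=cams.snapshot(c);cv2.imwrite(f"pics/{c}0.png",im);np.save(f"{c}0.npy",d)
    for l in("wheel","clip","stand","groove"):
        for r in find_in(c,l):print(c,l,round(r["conf"],2),np.round(r["box"]))
E
```

```text
pics
[ 0.15981837 -0.62946032  0.21365486] [-0.77898626 -0.07685374 -0.60444495] 0.0
top wheel 0.91 [135. 198. 167. 227.]
top wheel 0.88 [167. 164. 194. 190.]
top clip 0.57 [318. 198. 341. 208.]
top clip 0.45 [351. 210. 362. 231.]
top stand 0.65 [223. 124. 265. 223.]
top groove 0.6 [222. 124. 263. 223.]
top groove 0.35 [ 77. 146. 115. 172.]
scene wheel 0.68 [279. 248. 313. 281.]
scene wheel 0.57 [329. 245. 359. 273.]
scene clip 0.64 [200. 127. 216. 144.]
scene clip 0.49 [204. 150. 223. 168.]
scene stand 0.92 [195. 178. 294. 271.]
scene groove 0.85 [194. 178. 293. 269.]
```

```bash
python3 - <<'E'
from h import *
a=cv2.imread("pics/top0.png")[110:250,70:380];cv2.imwrite("pics/a.png",cv2.resize(a,None,fx=2.5,fy=2.5,interpolation=cv2.INTER_CUBIC))
d=np.load("top0.npy");im=cv2.imread("pics/top0.png")
print(cams.camera_model("top"))
P,u,v=cloud("top",d)
for b in([135,198,167,227],[167,164,194,190],[318,198,341,208],[351,210,362,231],[223,124,265,223]):
    k=(u>=b[0])&(u<b[2])&(v>=b[1])&(v<b[3])
    q=P[k&(P[:,2]>.012)];
    c=im[v[k],u[k]]
    print(b,np.round(q.min(0),3),np.round(q.max(0),3),np.round(q.mean(0),3),np.median(c,0), np.percentile(c,95,axis=0))
E
```

```text
{'intrinsics': array([[414.97317542,   0.        , 254.65351859],
       [  0.        , 414.97317542, 190.06419385],
       [  0.        ,   0.        ,   1.        ]]), 'distortion': array([-0.0402939,  0.       ,  0.       ,  0.       ,  0.       ]), 'R': array([[ 6.42257904e-04, -9.99996332e-01,  2.63136096e-03],
       [-9.91060911e-01, -9.87560999e-04, -1.33406506e-01],
       [ 1.33408616e-01, -2.52215761e-03, -9.91057910e-01]]), 't': array([0.00300024, 0.54324578, 1.15281854])}
[135, 198, 167, 227] [0.446 0.262 0.012] [0.519 0.337 0.052] [0.482 0.298 0.029] [ 67.   91.  111.5] [217.   221.85 221.  ]
[167, 164, 194, 190] [0.551 0.182 0.012] [0.622 0.259 0.05 ] [0.587 0.218 0.03 ] [ 59.  69. 184.] [ 71. 107. 222.]
[318, 198, 341, 208] [ 0.497 -0.243  0.013] [ 0.513 -0.219  0.032] [ 0.505 -0.23   0.027] [ 81.  134.5 112. ] [100.55 182.   164.  ]
[351, 210, 362, 231] [ 0.429 -0.302  0.013] [ 0.452 -0.284  0.034] [ 0.44  -0.292  0.027] [154. 113. 116.] [203. 130. 176.]
[223, 124, 265, 223] [ 0.455 -0.018  0.012] [0.734 0.088 0.165] [0.59  0.036 0.073] [121. 144. 172.] [150. 197. 233.]
```

View pics/a.png

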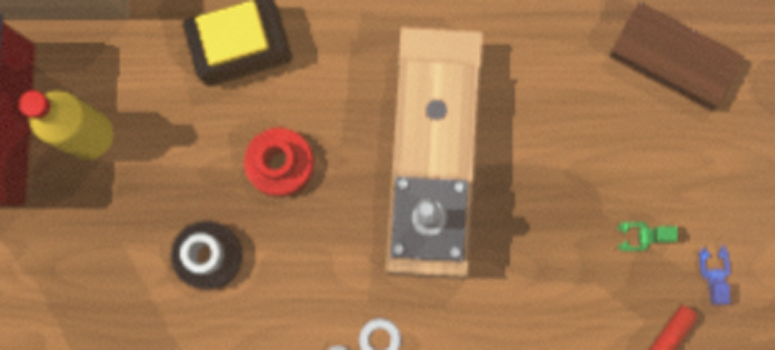

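```bash
python3 - <<'E'
from h import *
s=ctrl.state();print(np.round(s["ee_rot"],3));m=cams.camera_model("wrist");print(m["intrinsics"],np.round(m["hand_eye"],3))
d=np.load("top0.npy");P,u,v=cloud("top",d)
k=(P[:,2]>.1)&(abs(P[:,0]-.53)<.06)&(abs(P[:,1]-.03)<.06);q=P[k];print(np.round(np.c_[q,u[k],v[k]],3)[::3])
k=(u>223)&(u<265)&(v>124)&(v<223)&(P[:,2]>.045)&(P[:,2]<.1);q=P[k]
print(cv2.minAreaRect((q[:,:2]*1000).astype(np.float32)),np.percentile(q[:,2],[10,50,90]))
E
```

```text
[[ 0.969  0.246 -0.   ]
 [ 0.246 -0.969  0.   ]
 [-0.    -0.    -1.   ]]
[[265.67444272   0.         253.92369297]
 [  0.         265.67444272 192.32737714]
 [  0.           0.           1.        ]] [[-0.    -0.967 -0.255  0.071]
 [ 1.     0.    -0.    -0.001]
 [ 0.    -0.255  0.967 -0.171]
 [ 0.     0.     0.     1.   ]]
[[5.28e-01 4.40e-02 1.52e-01 2.39e+02 1.90e+02]
 [5.28e-01 3.60e-02 1.52e-01 2.42e+02 1.90e+02]
 [5.24e-01 4.40e-02 1.58e-01 2.39e+02 1.91e+02]
 [5.25e-01 3.60e-02 1.55e-01 2.42e+02 1.91e+02]
 [5.21e-01 4.60e-02 1.63e-01 2.38e+02 1.92e+02]
 [5.21e-01 3.90e-02 1.65e-01 2.41e+02 1.92e+02]
 [5.22e-01 3.10e-02 1.56e-01 2.44e+02 1.92e+02]
 [5.19e-01 4.60e-02 1.60e-01 2.38e+02 1.93e+02]
 [5.19e-01 3.90e-02 1.61e-01 2.41e+02 1.93e+02]
 [5.20e-01 3.10e-02 1.56e-01 2.44e+02 1.93e+02]
 [5.16e-01 4.60e-02 1.64e-01 2.38e+02 1.94e+02]
 [5.16e-01 3.90e-02 1.64e-01 2.41e+02 1.94e+02]
 [5.17e-01 3.10e-02 1.57e-01 2.44e+02 1.94e+02]
 [5.14e-01 4.90e-02 1.60e-01 2.37e+02 1.95e+02]
 [5.13e-01 4.10e-02 1.64e-01 2.40e+02 1.95e+02]
 [5.14e-01 3.40e-02 1.61e-01 2.43e+02 1.95e+02]
 [5.12e-01 4.90e-02 1.57e-01 2.37e+02 1.96e+02]
 [5.11e-01 4.10e-02 1.60e-01 2.40e+02 1.96e+02]
 [5.11e-01 3.40e-02 1.58e-01 2.43e+02 1.96e+02]
 [5.09e-01 4.90e-02 1.54e-01 2.37e+02 1.97e+02]
 [5.09e-01 4.10e-02 1.58e-01 2.40e+02 1.97e+02]
 [5.09e-01 3.40e-02 1.55e-01 2.43e+02 1.97e+02]
 [5.10e-01 5.00e-02 1.28e-01 2.37e+02 1.98e+02]
 [5.06e-01 4.10e-02 1.58e-01 2.40e+02 1.98e+02]
 [5.07e-01 3.40e-02 1.50e-01 2.43e+02 1.98e+02]
 [5.08e-01 4.80e-02 1.22e-01 2.38e+02 1.99e+02]
 [5.05e-01 3.90e-02 1.45e-01 2.41e+02 1.99e+02]
 [5.09e-01 3.20e-02 1.13e-01 2.44e+02 1.99e+02]
 [5.05e-01 4.00e-02 1.25e-01 2.41e+02 2.00e+02]
 [5.05e-01 4.00e-02 1.01e-01 2.41e+02 2.01e+02]]
((595.425537109375, 36.06599426269531), (93.79932403564453, 277.2825927734375), 86.89735412597656) [0.05779207 0.06909278 0.08312781]
```

>>> send_rows([
  [[290,340,-10],[0,0,0]],
  [[290,340,-10],[0,0,0]],
  [[290,340,-10],[0,0,0]],
  [[290,340,-10],[0,0,0]],
  [[290,340,-10],[0,0,0]],
  [[290,340,-10],[0,0,0]],
  [[290,340,-10],[0,0,0]],
  [[290,340,-10],[0,0,0]],
  [[290,340,-10],[0,0,0]],
  [[290,340,-10],[0,0,0]],
  [[290,340,-10],[0,0,0]],
  [[290,340,-10],[0,0,0]],
])

```text
time: 1.7
eef_pos: [0.4491, -0.2913, 0.2046]
ee_rot: [[0.97, 0.244, -0.001], [0.244, -0.97, -0.001], [-0.001, 0.001, -1.0]]
wrist_force: [-0.3, -0.3, -0.2]
opening: 0.0917
```

```bash
cat > clip.py <<'E'
from h import *
s=ctrl.state();im,d=cams.snapshot("wrist");cv2.imwrite("pics/w1.png",im);np.save("w1.npy",d)
print(s["time"],s["eef_pos"],s["joints"],s["wrist_force"])
P,u,v=cloud("wrist",d,s);c=im[v,u].astype(int)
k=(c[:,0]>c[:,2]+25)&(c[:,0]>c[:,1]+15)&(np.hypot(P[:,0]-.45,P[:,1]+.29)<.1)
q=P[k];print(k.sum(),u[k].min(),u[k].max(),v[k].min(),v[k].max(),q.min(0),q.max(0))
b=q[(q[:,2]>.022)];r=cv2.minAreaRect((b[:,:2]*1000).astype(np.float32));print("block",r,np.median(b[:,2]),b.mean(0))
f=q[q[:,2]<.014];rf=cv2.minAreaRect((f[:,:2]*1000).astype(np.float32));print("fork",rf,np.median(f[:,2]))
dd=np.array(rf[0])-np.array(r[0]);print("yaw",np.degrees(np.arctan2(dd[1],dd[0])))
u0,v0=int(u[k].mean()),int(v[k].mean());a=im[max(0,v0-50):v0+50,max(0,u0-70):u0+70];cv2.imwrite("pics/c1.png",cv2.resize(a,None,fx=5,fy=5,interpolation=cv2.INTER_CUBIC))
E
python3 clip.py
```

```text
1.7 [ 0.44907442 -0.29133441  0.20456217] [ 39.09345384  17.15321889 -11.64405985 107.91976788   4.21248179
  55.34615357 -50.30683082] [-0.31343946 -0.26107431 -0.16265271]
679 246 449 142 251 [ 0.42611174 -0.34489189 -0.00130831] [ 0.49470728 -0.27313542  0.2989886 ]
block ((464.46685791015625, -309.3024597167969), (25.43111801147461, 89.87550354003906), 56.15398406982422) 0.02837642319842476 [ 0.4402562  -0.29326172  0.03504192]
fork ((459.27362060546875, -291.4587707519531), (67.40968322753906, 34.013816833496094), 3.1727187633514404) 0.00651770253821915
yaw 106.2271385664652
```

View pics/c1.png

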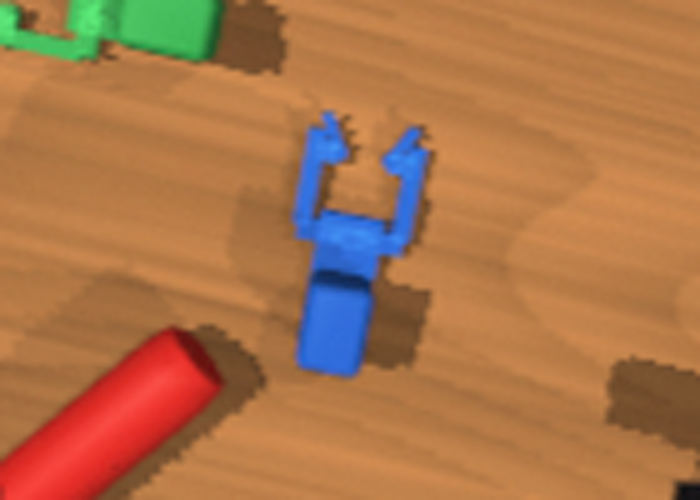

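```bash
cat > clip2.py <<'E'
from h import *
s=ctrl.state();im=cv2.imread("pics/w1.png");d=np.load("w1.npy")
P,u,v=cloud("wrist",d,s);c=im[v,u].astype(int)
k=(c[:,0]>c[:,2]+60)&(c[:,0]>c[:,1]+40)&(np.hypot(P[:,0]-.455,P[:,1]+.29)<.06)&(P[:,2]<.04)
q=P[k]*1000;b=q[q[:,2]>25];r=cv2.minAreaRect(b[:,:2].astype(np.float32));print("block",len(b),r,np.median(b[:,2]),b.mean(0))
f=q[q[:,2]<14];rf=cv2.minAreaRect(f[:,:2].astype(np.float32));print("fork",len(f),rf,np.median(f[:,2]))
dd=np.array(rf[0])-np.array(r[0]);print("yaw",np.degrees(np.arctan2(dd[1],dd[0])))
cr=im[v,u].astype(int);k=(c[:,2]>c[:,1]+70)&(c[:,2]>c[:,0]+70)&(P[:,2]>.008)&(np.hypot(P[:,0]-.43,P[:,1]+.26)<.05);q=P[k]*1000
a=np.radians(np.degrees(np.arctan2(dd[1],dd[0])));R=np.array([[np.cos(a),np.sin(a)],[-np.sin(a),np.cos(a)]])
l=(q[:,:2]-np.array(r[0]))@R.T;print("driver in block frame",l[:,1].min(),l[l[:,1].argmin()],l[:,0].max(),l[l[:,0].argmax()],q[:,2].max())
E
python3 clip2.py
```

```text
block 220 ((438.1518249511719, -292.5460205078125), (23.79357147216797, 17.310762405395508), 4.976920127868652) 28.442883078784327 [ 438.66829116 -292.42452198   28.36657401]
fork 397 ((470.3607177734375, -291.214599609375), (42.960182189941406, 33.327232360839844), 3.9795119762420654) 6.615969367891605
yaw 2.367091366307276
driver in block frame 27.85291156528887 [-26.88636703  27.85291157] 10.537174797003903 [10.5371748  48.39248669] 207.09383933293978
```

>>> send_rows([
  [[0,330,50],[0,0,-10]],
  [[0,330,50],[0,0,-10]],
  [[0,330,50],[0,0,-10]],
  [[0,330,50],[0,0,-10]],
  [[0,330,50],[0,0,-10]],
  [[0,330,50],[0,0,-10]],
  [[0,330,50],[0,0,-10]],
  [[0,330,50],[0,0,-10]],
  [[0,330,50],[0,0,-10]],
  [[0,330,50],[0,0,-10]],
  [[0,330,50],[0,0,-10]],
])

```text
time: 2.85
eef_pos: [0.45, 0.038, 0.2543]
ee_rot: [[0.998, 0.07, -0.001], [0.07, -0.998, -0.0], [-0.001, 0.0, -1.0]]
wrist_force: [-0.6, 0.1, -0.7]
opening: 0.0919
```

```bash
cat > axle.py <<'E'
from h import *
import sys
n=sys.argv[1]
s=ctrl.state();im,d=cams.snapshot("wrist");cv2.imwrite(f"pics/{n}.png",im);np.save(f"{n}.npy",d)
print(s["time"],s["eef_pos"])
P,u,v=cloud("wrist",d,s);P=P*1000
k=(np.hypot(P[:,0]-518,P[:,1]-40)<35)&(P[:,2]>95)&(P[:,2]<180)
q=P[k];print(k.sum(),u[k].min(),u[k].max(),v[k].min(),v[k].max(),q[:,2].max())
for lo,hi in((95,105),(105,115),(115,125),(125,130),(130,138),(138,150),(150,159),(159,175)):
    z=q[(q[:,2]>=lo)&(q[:,2]<hi)]
    if len(z)>5:print(lo,hi,len(z),np.round([*z.min(0),*z.max(0),*z.mean(0)],1))
k=(np.hypot(P[:,0]-518,P[:,1]-40)<40)&(P[:,2]>70)&(P[:,2]<95);print(np.percentile(P[k,2],[5,25,50,75,95]))
u0,v0=int(u[k].mean()),int(v[k].mean());a=im[max(0,v0-65):v0+65,max(0,u0-85):u0+85];cv2.imwrite(f"pics/{n}c.png",cv2.resize(a,None,fx=4,fy=4,interpolation=cv2.INTER_CUBIC));print(u0-85,v0-65)
E
python3 axle.py w2
```

```text
2.85 [0.44998271 0.03797616 0.25427348]
468 244 267 114 138 163.8995384972852
150 159 228 [505.7  30.4 150.3 529.3  53.7 158.9 517.7  42.3 155. ]
159 175 240 [509.   33.7 159.  525.5  50.4 163.9 517.4  42.2 161.7]
[80.89023918 81.64653203 82.1916751  82.82321072 86.1516023 ]
171 58
```

View pics/w2c.png

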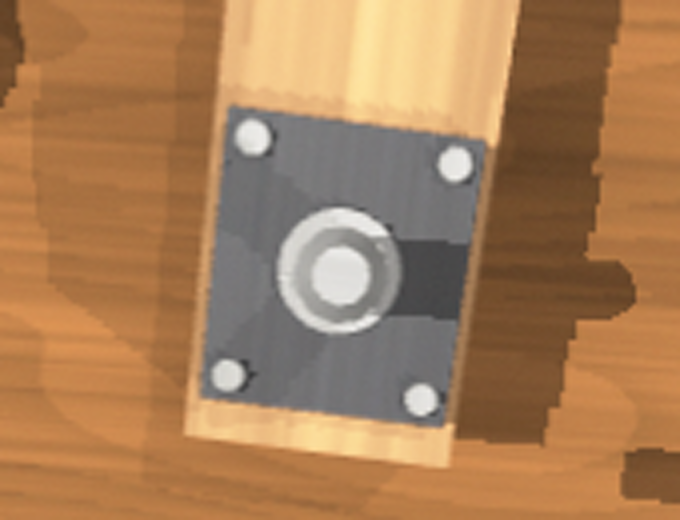

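>>> send_rows([
  [[-15,260,0],[0,0,0]],
  [[-15,260,0],[0,0,0]],
  [[-15,260,0],[0,0,0]],
  [[-15,260,0],[0,0,0]],
  [[-15,260,-60],[0,0,0]],
  [[-15,260,-60],[0,0,0]],
  [[-15,260,-60],[0,0,0]],
  [[-15,260,-60],[0,0,0]],
  [[-15,260,-60],[0,0,0]],
])

```text
time: 3.8
eef_pos: [0.4363, 0.2986, 0.1954]
ee_rot: [[0.997, 0.072, 0.001], [0.072, -0.997, -0.0], [0.001, 0.0, -1.0]]
wrist_force: [0.5, 0.1, 0.7]
opening: 0.0921
```

```bash
cat > wheel.py <<'E'
from h import *
s=ctrl.state();im,d=cams.snapshot("wrist");cv2.imwrite("pics/w3.png",im);np.save("w3.npy",d)
print(s["time"],s["eef_pos"])
P,u,v=cloud("wrist",d,s);P=P*1000;c=im[v,u].astype(int)
k=(np.hypot(P[:,0]-482,P[:,1]-298)<60)&(c.min(1)>150)&(P[:,2]>42)&(P[:,2]<52)
q=P[k];print(k.sum(),u[k].min(),u[k].max(),v[k].min(),v[k].max(),np.median(q[:,2]))
h=cv2.convexHull(q[:,:2].astype(np.float32));print("hub",cv2.minEnclosingCircle(h),cv2.fitEllipse(h))
k=(np.hypot(P[:,0]-482,P[:,1]-298)<60)&(P[:,2]>19)&(P[:,2]<29);h=cv2.convexHull(P[k,:2].astype(np.float32));print("tyre",cv2.minEnclosingCircle(h),np.median(P[k,2]))
E
python3 wheel.py
```

```text
3.8 [0.43625031 0.29858143 0.19542593]
612 236 271 127 162 46.48818916102552
hub ((481.6545104980469, 302.7613220214844), 21.705835342407227) ((481.6783752441406, 302.8744812011719), (42.507511138916016, 42.796051025390625), 173.12998962402344)
tyre ((481.6375732421875, 303.15435791015625), 40.02032470703125) 24.59263931417048
```

>>> send_rows([
  [[45,4,0],[0,0,0]],
  [[45,4,-40],[0,0,0]],
  [[45,4,-80],[0,0,0]],
  [[45,4,-120],[0,0,0]],
  [[45,4,-140],[0,0,0]],
  [[45,4,-155],[0,0,0]],
  [[45,4,-163],[0,0,0]],
  [[45,4,-167],[0,0,0]],
  [[45,4,-167],[0,0,0]],
  [[45,4,-167],[0,0,0]],
  [[45,4,-167],[0,0,0]],
])

```text
time: 4.95
eef_pos: [0.4806, 0.3044, 0.0286]
ee_rot: [[0.997, 0.074, 0.002], [0.074, -0.997, 0.001], [0.002, -0.001, -1.0]]
wrist_force: [0.2, -0.6, 0.2]
opening: 0.0919
```

>>> send_rows([
  [[1,-1,-1],[0,0,0]],
  [[1,-1,-1],[0,0,0]],
  [[1,-1,-1],[0,0,0]],
  [[1,-1,-1],[0,0,0]],
  [[1,-1,-1],[0,0,0]],
  [[1,-1,-1],[0,0,0]],
  [[1,-1,-1],[0,0,0]],
  [[1,-1,-1],[0,0,0]],
  [[1,-1,-1],[0,0,0]],
  [[1,-1,-1],[0,0,0]],
], claw=30)

```text
time: 5.95
eef_pos: [0.481, 0.3027, 0.0265]
ee_rot: [[0.997, 0.074, -0.0], [0.074, -0.997, -0.0], [-0.0, 0.0, -1.0]]
wrist_force: [-0.6, -1.4, 0.8]
opening: 0.0433
```

>>> send_rows([
  [[0,0,40],[0,0,0]],
  [[0,0,85],[0,0,0]],
  [[0,0,130],[0,0,0]],
  [[0,0,185],[0,0,0]],
  [[5,-35,190],[0,0,0]],
  [[10,-80,190],[0,0,0]],
  [[16,-125,190],[0,0,0]],
  [[23,-170,190],[0,0,0]],
  [[30,-215,190],[0,0,0]],
  [[35,-250,190],[0,0,0]],
  [[36,-261,190],[0,0,0]],
  [[36,-261,190],[0,0,0]],
  [[36,-261,190],[0,0,0]],
  [[36,-261,190],[0,0,0]],
  [[36,-261,190],[0,0,0]],
])

```text
time: 7.45
eef_pos: [0.5168, 0.0438, 0.2166]
ee_rot: [[0.997, 0.077, 0.0], [0.077, -0.997, 0.001], [0.0, -0.001, -1.0]]
wrist_force: [-0.2, -0.2, -2.1]
opening: 0.0435
```

```bash
python3 - <<'E'
from h import *
s=ctrl.state();im,d=cams.snapshot("wrist");cv2.imwrite("pics/w4.png",im)
print(s["time"],s["eef_pos"],s["wrist_force"],s["opening"])
P,u,v=cloud("wrist",d,s);P=P*1000;E=np.array(s["eef_pos"])*1000
k=(np.hypot(P[:,0]-E[0],P[:,1]-E[1])<30)&(abs(P[:,2]-E[2]-19.5)<5)&(im[v,u].min(1)>130)
q=P[k];print(k.sum());h=cv2.convexHull(q[:,:2].astype(np.float32));print(cv2.minEnclosingCircle(h),np.median(q[:,2]))
cv2.imwrite("pics/w4c.png",cv2.resize(im[70:300,150:360],None,fx=2.5,fy=2.5))
E
```

```text
7.45 [0.51682765 0.04380007 0.21661265] [-0.20486062 -0.21392746 -2.07013687] 0.043475307186042034
2009
((517.4921875, 44.59375), 21.899555206298828) 236.59600019069728
```

View pics/w4c.png

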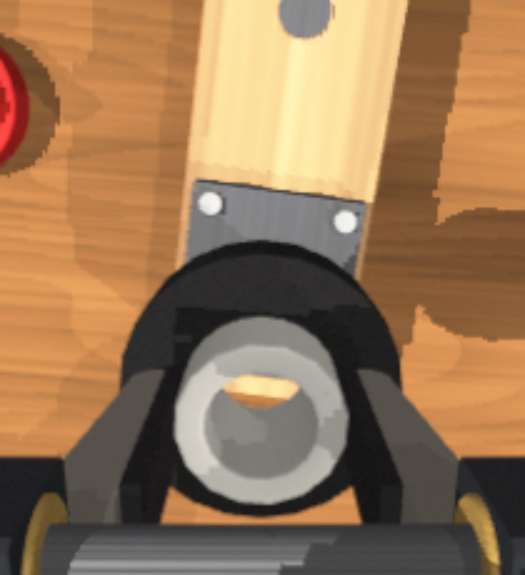

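>>> send_rows([
  [[0,-2,-5],[0,0,0]],
  [[0,-2,-15],[0,0,0]],
  [[0,-2,-22],[0,0,0]],
  [[0,-2,-26],[0,0,0]],
  [[0,-2,-30],[0,0,0]],
  [[0,-2,-34],[0,0,0]],
  [[0,-2,-36],[0,0,0]],
  [[0,-2,-36],[0,0,0]],
  [[0,-2,-36],[0,0,0]],
])

```text
time: 8.4
eef_pos: [0.5171, 0.04, 0.1807]
ee_rot: [[0.997, 0.074, 0.0], [0.074, -0.997, -0.0], [0.0, 0.0, -1.0]]
wrist_force: [-0.2, -0.4, -1.9]
opening: 0.0433
```

>>> send_rows([
  [[0,1,-5],[0,0,0]],
  [[0,1,-15],[0,0,0]],
  [[0,1,-25],[0,0,0]],
  [[0,1,-35],[0,0,0]],
  [[0,1,-45],[0,0,0]],
  [[0,1,-50],[0,0,0]],
  [[0,1,-50],[0,0,0]],
  [[0,1,-50],[0,0,0]],
])

```text
time: 9.2
eef_pos: [0.5172, 0.0411, 0.1306]
ee_rot: [[0.997, 0.074, 0.0], [0.074, -0.997, 0.0], [0.0, -0.0, -1.0]]
wrist_force: [-0.2, 0.4, -2.0]
opening: 0.0438
```

Sliding freely. Now feel for the washer.

>>> send_rows([
  [[0,0,-4],[0,0,0]],
  [[0,0,-8],[0,0,0]],
  [[0,0,-11],[0,0,0]],
  [[0,0,-13],[0,0,0]],
  [[0,0,-14],[0,0,0]],
  [[0,0,-14],[0,0,0]],
  [[0,0,-14],[0,0,0]],
])

```text
time: 9.9
eef_pos: [0.5171, 0.041, 0.1167]
ee_rot: [[0.997, 0.074, 0.0], [0.074, -0.997, 0.0], [0.0, -0.0, -1.0]]
wrist_force: [0.4, -0.6, -2.8]
opening: 0.0434
```

>>> send_rows([
  [[0,0,-1],[0,0,0]],
  [[0,0,-2],[0,0,0]],
  [[0,0,-2],[0,0,0]],
  [[0,0,-2],[0,0,0]],
])

```text
time: 10.3
eef_pos: [0.517, 0.041, 0.1146]
ee_rot: [[0.997, 0.074, -0.0], [0.074, -0.997, -0.0], [-0.0, 0.0, -1.0]]
wrist_force: [-0.3, 0.5, -1.9]
opening: 0.0434
```

>>> send_rows([
  [[0,0,-1],[0,0,0]],
  [[0,0,-1],[0,0,0]],
  [[0,0,-1],[0,0,0]],
])

```text
time: 10.6
eef_pos: [0.517, 0.041, 0.1135]
ee_rot: [[0.997, 0.074, -0.0], [0.074, -0.997, -0.0], [-0.0, 0.0, -1.0]]
wrist_force: [1.0, 0.2, -1.2]
opening: 0.0432
```

>>> send_rows([
  [[0,0,-1],[0,0,0]],
  [[0,0,-1],[0,0,0]],
  [[0,0,-1],[0,0,0]],
])

```text
time: 10.9
eef_pos: [0.517, 0.041, 0.1126]
ee_rot: [[0.997, 0.074, -0.0], [0.074, -0.997, -0.0], [-0.0, 0.0, -1.0]]
wrist_force: [0.2, -0.8, -2.7]
opening: 0.0436
```

>>> send_rows([
  [[0,0,-1],[0,0,0]],
  [[0,0,-1.5],[0,0,0]],
  [[0,0,-1.5],[0,0,0]],
  [[0,0,-1.5],[0,0,0]],
])

```text
time: 11.3
eef_pos: [0.5172, 0.041, 0.1119]
ee_rot: [[0.997, 0.074, 0.0], [0.074, -0.997, -0.0], [0.0, 0.0, -1.0]]
wrist_force: [-1.9, -0.0, 5.1]
opening: 0.0434
```

>>> send_rows([
  [[0,0,-1],[0,0,0]],
  [[0,0,-1],[0,0,0]],
  [[0,0,-1],[0,0,0]],
])

```text
time: 11.6
eef_pos: [0.5173, 0.0411, 0.1118]
ee_rot: [[0.997, 0.074, 0.001], [0.074, -0.997, -0.001], [0.001, 0.001, -1.0]]
wrist_force: [-5.6, -1.0, 13.2]
opening: 0.0435
```

>>> send_rows([
  [[0,0,1.5],[0,0,0]],
  [[0,0,1.5],[0,0,0]],
  [[0,0,1.5],[0,0,0]],
  [[0,0,1.5],[0,0,0]],
  [[0,0,1.5],[0,0,0]],
  [[0,0,1.5],[0,0,0]],
  [[0,0,1.5],[0,0,0]],
], claw=70)

```text
time: 12.3
eef_pos: [0.517, 0.041, 0.1115]
ee_rot: [[0.997, 0.074, -0.0], [0.074, -0.997, 0.0], [-0.0, -0.0, -1.0]]
wrist_force: [-0.2, -0.3, 0.2]
opening: 0.0702
```

>>> send_rows([
  [[0,0,20],[0,0,0]],
  [[0,0,50],[0,0,0]],
  [[0,0,90],[0,0,0]],
  [[-30,-10,130],[0,0,0]],
  [[-67,0,143],[0,0,0]],
  [[-67,0,143],[0,0,0]],
  [[-67,0,143],[0,0,0]],
  [[-67,0,143],[0,0,0]],
])

```text
time: 13.1
eef_pos: [0.4505, 0.0407, 0.2541]
ee_rot: [[0.997, 0.074, -0.0], [0.074, -0.997, 0.0], [-0.0, -0.0, -1.0]]
wrist_force: [0.1, -0.6, 0.7]
opening: 0.0703
```

```bash
python3 axle.py w5; python3 - <<'E'
from h import *
s=ctrl.state();d=np.load("w5.npy");im=cv2.imread("pics/w5.png");P,u,v=cloud("wrist",d,s);P=P*1000
k=(np.hypot(P[:,0]-517,P[:,1]-42)<45)&(abs(P[:,2]-131.5)<4);h=cv2.convexHull(P[k,:2].astype(np.float32));print("hub",k.sum(),cv2.minEnclosingCircle(h),np.median(P[k,2]))
k=(np.hypot(P[:,0]-517,P[:,1]-42)<55)&(abs(P[:,2]-109.5)<4);h=cv2.convexHull(P[k,:2].astype(np.float32));print("tyre",k.sum(),cv2.minEnclosingCircle(h),np.median(P[k,2]))
k=(np.hypot(P[:,0]-517,P[:,1]-42)<35)&(P[:,2]>145)&(P[:,2]<170);h=cv2.convexHull(P[k,:2].astype(np.float32));print("head",k.sum(),cv2.minEnclosingCircle(h),P[k,2].max())
E
```

```text
13.1 [0.4504706  0.04067665 0.25412241]
2940 230 290 95 156 164.07575310271878
95 105 10 [510.   35.6  95.2 531.5  56.3 104.8 526.2  45.4 100.2]
105 115 1658 [483.2   5.3 106.2 552.4  74.5 114.8 519.3  38.3 110.1]
115 125 16 [505.4  29.  115.5 531.1  55.9 124.5 521.2  45.2 119.8]
125 130 26 [498.1  21.1 125.2 537.2  64.2 130.  519.2  43.9 128.6]
130 138 765 [496.4  21.4 130.  539.1  64.  134.4 518.1  42.7 131.9]
150 159 230 [505.5  30.3 150.8 529.2  53.7 159.  517.7  42.3 155.1]
159 175 235 [508.9  33.7 159.  525.3  50.5 164.1 517.4  42.3 161.7]
[85.31532478 85.99505694 87.1501124  92.11692877 94.5275099 ]
164 54
hub 784 ((517.6177368164062, 42.67323684692383), 22.014156341552734) 131.61839176885428
tyre 2470 ((517.740478515625, 42.68529510498047), 40.035099029541016) 109.74959479844674
head 465 ((517.2112426757812, 42.24342727661133), 12.019311904907227) 163.78769622300194
```

>>> send_rows([
  [[-11,-50,0],[0,0,0]],
  [[-11,-100,0],[0,0,0]],
  [[-11,-150,-30],[0,0,0]],
  [[-11,-195,-60],[0,0,0]],
  [[-11,-240,-90],[0,0,0]],
  [[-11,-285,-120],[0,0,0]],
  [[-11,-320,-150],[0,0,0]],
  [[-11,-333,-180],[0,0,0]],
  [[-11,-333,-190],[0,0,0]],
  [[-11,-333,-190],[0,0,0]],
  [[-11,-333,-190],[0,0,0]],
  [[-11,-333,-190],[0,0,0]],
], claw=30)

```text
time: 14.35
eef_pos: [0.4405, -0.2911, 0.0659]
ee_rot: [[0.997, 0.076, 0.002], [0.076, -0.997, -0.001], [0.002, 0.001, -1.0]]
wrist_force: [-0.1, -0.5, -0.3]
opening: 0.0301
```

```bash
sed -i 's/im=cv2.imread("pics\/w1.png");d=np.load("w1.npy")/im,d=cams.snapshot("wrist");cv2.imwrite("pics\/w6.png",im);print(s["eef_pos"],s["ee_rot"])/' clip2.py; python3 clip2.py; python3 -c "
import cv2;im=cv2.imread('pics/w6.png');cv2.imwrite('pics/w6c.png',cv2.resize(im[100:384,130:390],None,fx=2,fy=2))"
```

```text
[ 0.44045439 -0.29114682  0.06591892] [[ 9.97082026e-01  7.63089269e-02  2.09303860e-03]
 [ 7.63107978e-02 -9.97083735e-01 -8.28966160e-04]
 [ 2.02367723e-03  9.86268704e-04 -9.99997466e-01]]
block 565 ((438.55364990234375, -292.0658874511719), (23.99410057067871, 16.900157928466797), 5.074577331542969) 28.46477773520098 [ 439.23752728 -292.04565513   28.35459089]
fork 991 ((470.7842102050781, -290.7726745605469), (44.036643981933594, 33.2216682434082), 2.248859167098999) 6.676282097244454
yaw 2.2976924889082126
driver in block frame 40.12636745390456 [-14.69892987  40.12636745] -12.249186308598125 [-12.24918631  42.60368356] 26.46078511096795
```

View pics/w6c.png

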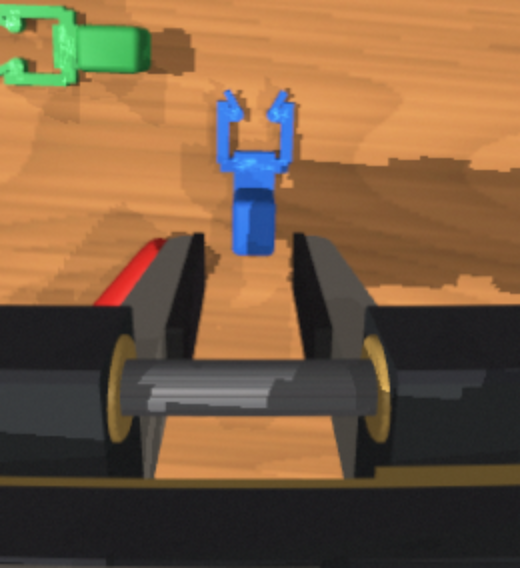

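>>> send_rows([
  [[0,-1,-20],[0,0,0]],
  [[0,-1,-40],[0,0,0]],
  [[0,-1,-50],[0,0,0]],
  [[0,-1,-56],[0,0,0]],
  [[0,-1,-56],[0,0,0]],
  [[0,-1,-56],[0,0,0]],
  [[0,-1,-56],[0,0,0]],
])

```text
time: 15.1
eef_pos: [0.4396, -0.2933, 0.0094]
ee_rot: [[0.997, 0.074, 0.001], [0.074, -0.997, -0.001], [0.001, 0.001, -1.0]]
wrist_force: [0.0, 0.4, -0.0]
opening: 0.0302
```

>>> send_rows([
  [[0,0,0],[0,0,0]],
  [[0,0,0],[0,0,0]],
  [[0,0,0],[0,0,0]],
  [[0,0,0],[0,0,0]],
  [[0,0,0],[0,0,0]],
  [[0,0,0],[0,0,0]],
], claw=5)

```text
time: 15.7
eef_pos: [0.4393, -0.2932, 0.009]
ee_rot: [[0.997, 0.074, 0.0], [0.074, -0.997, -0.0], [0.0, 0.001, -1.0]]
wrist_force: [-0.9, -0.1, 5.3]
opening: 0.0179
```

>>> send_rows([
  [[0,0,30],[0,0,0]],
  [[-4,0,70],[0,0,0]],
  [[-4,0,110],[0,0,0]],
  [[-4,30,133],[0,0,0]],
  [[-4,75,133],[0,0,0]],
  [[-4,120,133],[0,0,0]],
  [[-4,165,133],[0,0,0]],
  [[-4,210,133],[0,0,0]],
  [[-4,255,133],[0,0,0]],
  [[-4,300,133],[0,0,0]],
  [[-4,323,133],[0,0,0]],
  [[-4,329,133],[0,0,0]],
  [[-4,329,133],[0,0,0]],
  [[-4,329,133],[0,0,0]],
  [[-4,329,133],[0,0,0]],
])

```text
time: 17.2
eef_pos: [0.435, 0.0343, 0.1414]
ee_rot: [[0.997, 0.071, -0.0], [0.071, -0.997, -0.001], [-0.001, 0.001, -1.0]]
wrist_force: [-0.7, 0.1, 0.1]
opening: 0.018
```

```bash
cat > fit.py <<'E'
from h import *
import sys
n=sys.argv[1]
s=ctrl.state();im,d=cams.snapshot("wrist");cv2.imwrite(f"pics/{n}.png",im)
print(s["time"],s["eef_pos"],s["wrist_force"],s["opening"])
E=np.array(s["eef_pos"])*1000;R=np.array(s["ee_rot"])
P,u,v=cloud("wrist",d,s);P=P*1000;c=im[v,u].astype(int)
L=(P-E)@R   # tool frame
b=(c[:,0]>c[:,2]+60)&(c[:,0]>c[:,1]+40)&(np.hypot(L[:,0]-20,L[:,1])<60)&(abs(L[:,2])<40)
q=L[b];f=q[(q[:,2]>-6)&(q[:,2]<16)];t=q[q[:,2]<-12]
A=np.c_[f[:,:2],np.ones(len(f))];k=np.ones(len(f),bool)
for _ in range(4):
    w=np.linalg.lstsq(A[k],f[k,2],rcond=None)[0];r=f[:,2]-A@w;k=abs(r)<2
print("fork top plane tool z slopes(deg)",np.degrees(w[:2]),"z at 0",w[2],k.sum())
print("fork rect",cv2.minAreaRect(f[k][:,:2].astype(np.float32)),"block top",len(t),t.mean(0) if len(t) else 0)
k=(L[:,0]>40)&(np.hypot(P[:,0]-517,P[:,1]-42)<35)&(P[:,2]>145)&(P[:,2]<170)
if k.sum()>20:
  h=cv2.minEnclosingCircle(cv2.convexHull(P[k,:2].astype(np.float32)));print("head",h, "in tool",(np.array([*h[0],E[2]])-E)@R)
k=(np.hypot(P[:,0]-517,P[:,1]-42)<30)&(abs(P[:,2]-131.5)<3);print("hub top",np.median(P[k,2]))
cv2.imwrite(f"pics/{n}c.png",cv2.resize(im[60:260,150:360],None,fx=3,fy=3,interpolation=cv2.INTER_CUBIC))
E
python3 fit.py w7
```

```text
17.2 [0.4349973  0.03431122 0.14141837] [-0.73347301  0.07569181  0.07514988] 0.017975909383421054
fork top plane tool z slopes(deg) [ 0.29244749 -0.09769401] z at 0 2.2504115865473198 1579
fork rect ((31.55773162841797, -0.7485256195068359), (32.85420608520508, 44.961605072021484), 89.76457214355469) block top 1018 [  1.06366884  -0.88344909 -19.02437159]
head ((517.3290405273438, 41.89732360839844), 12.027979850769043) in tool [ 8.26630814e+01 -1.69640823e+00 -4.25711171e-02]
hub top 131.96194440863084
```

View pics/w7c.png

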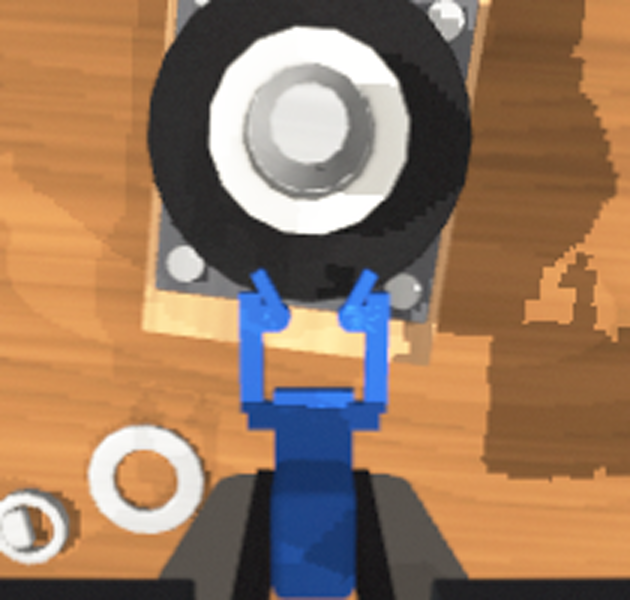

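>>> send_rows([
  [[0,1,0],[0,0,0]],
  [[5,1.3,0],[0,0,0]],
  [[10,1.7,0],[0,0,0]],
  [[15,2,0],[0,0,0]],
  [[20,2.4,0],[0,0,0]],
  [[25,2.7,0],[0,0,0]],
  [[25,2.7,0],[0,0,0]],
  [[25,2.7,0],[0,0,0]],
])

```text
time: 18.05
eef_pos: [0.46, 0.0388, 0.1415]
ee_rot: [[0.997, 0.074, -0.0], [0.074, -0.997, 0.0], [-0.0, -0.0, -1.0]]
wrist_force: [-0.2, -0.3, -0.7]
opening: 0.0177
```

```bash
python3 fit.py w8
```

```text
18.05 [0.45995407 0.038795   0.1414602 ] [-0.15978912 -0.3064705  -0.72173795] 0.017665462758344304
fork top plane tool z slopes(deg) [ 0.33987526 -0.10165687] z at 0 2.2642321655809936 1517
fork rect ((31.599903106689453, -1.0126514434814453), (44.46118927001953, 33.3102912902832), 1.229539394378662) block top 1015 [  1.04447918  -0.89612247 -19.00250727]
head ((517.2471923828125, 42.014137268066406), 12.046128273010254) in tool [ 5.73739679e+01  1.04499918e+00 -2.42158447e-02]
hub top 131.90870983903622
```

>>> send_rows([
  [[0,-1.5,0],[0,0,0]],
  [[2,-1.4,0],[0,0,0]],
  [[3,-1.3,0],[0,0,0]],
  [[3,-1.3,0],[0,0,0]],
])

```text
time: 18.5
eef_pos: [0.4632, 0.0374, 0.1417]
ee_rot: [[0.997, 0.074, 0.0], [0.074, -0.997, 0.0], [0.0, -0.0, -1.0]]
wrist_force: [0.3, 1.1, -0.7]
opening: 0.0176
```

>>> send_rows([
  [[1,0.1,0],[0,0,0]],
  [[2,0.1,0],[0,0,0]],
  [[2,0.1,0],[0,0,0]],
])

```text
time: 18.8
eef_pos: [0.4652, 0.0375, 0.1416]
ee_rot: [[0.997, 0.074, 0.0], [0.074, -0.997, 0.0], [0.0, -0.0, -1.0]]
wrist_force: [0.7, -0.2, -0.3]
opening: 0.0181
```

>>> send_rows([
  [[1,0.1,0],[0,0,0]],
  [[1,0.1,0],[0,0,0]],
  [[1,0.1,0],[0,0,0]],
])

```text
time: 19.1
eef_pos: [0.466, 0.0376, 0.1416]
ee_rot: [[0.997, 0.074, -0.0], [0.074, -0.997, -0.0], [-0.0, 0.0, -1.0]]
wrist_force: [0.3, 0.0, -1.2]
opening: 0.0178
```

>>> send_rows([
  [[1,0.1,0],[0,0,0]],
  [[1,0.1,0],[0,0,0]],
  [[1,0.1,0],[0,0,0]],
])

```text
time: 19.4
eef_pos: [0.4668, 0.0375, 0.1415]
ee_rot: [[0.997, 0.074, -0.001], [0.074, -0.997, -0.0], [-0.001, 0.0, -1.0]]
wrist_force: [-0.3, -0.4, -0.4]
opening: 0.018
```

>>> send_rows([
  [[1,0.1,0],[0,0,0]],
  [[1,0.1,0],[0,0,0]],
  [[1,0.1,0],[0,0,0]],
])

```text
time: 19.7
eef_pos: [0.4671, 0.0375, 0.1413]
ee_rot: [[0.997, 0.074, -0.002], [0.074, -0.997, -0.001], [-0.002, 0.0, -1.0]]
wrist_force: [-3.4, -1.7, 0.8]
opening: 0.018
```

>>> send_rows([
  [[1,0.1,0],[0,0,0]],
  [[1,0.1,0],[0,0,0]],
  [[1,0.1,0],[0,0,0]],
])

```text
time: 20.0
eef_pos: [0.4673, 0.0376, 0.1411]
ee_rot: [[0.997, 0.074, -0.004], [0.074, -0.997, -0.001], [-0.004, 0.001, -1.0]]
wrist_force: [-5.7, -1.5, 1.2]
opening: 0.0182
```

>>> send_rows([
  [[1,0.1,0.5],[0,-0.3,0]],
  [[1,0.1,0.5],[0,-0.3,0]],
  [[1,0.1,0.5],[0,-0.3,0]],
])

```text
time: 20.3
eef_pos: [0.4674, 0.0375, 0.1411]
ee_rot: [[0.997, 0.074, -0.0], [0.074, -0.997, -0.001], [-0.001, 0.001, -1.0]]
wrist_force: [-6.2, -1.7, -0.8]
opening: 0.0178
```

>>> send_rows([
  [[1,0.1,0.2],[0,-0.1,0]],
  [[1,0.1,0.2],[0,-0.1,0]],
  [[1,0.1,0.2],[0,-0.1,0]],
])

```text
time: 20.6
eef_pos: [0.4674, 0.0376, 0.1411]
ee_rot: [[0.997, 0.074, -0.001], [0.074, -0.997, -0.001], [-0.001, 0.001, -1.0]]
wrist_force: [-9.5, -2.0, 0.6]
opening: 0.0176
```

>>> send_rows([
  [[1,0.1,0.3],[0,-0.1,0]],
  [[1,0.1,0.3],[0,-0.1,0]],
  [[1,0.1,0.3],[0,-0.1,0]],
])

```text
time: 20.9
eef_pos: [0.4677, 0.0376, 0.141]
ee_rot: [[0.997, 0.074, -0.001], [0.074, -0.997, -0.002], [-0.001, 0.001, -1.0]]
wrist_force: [-9.2, -1.0, -0.6]
opening: 0.0182
```

>>> send_rows([
  [[1,0.1,0.3],[0,-0.1,0]],
  [[1,0.1,0.3],[0,-0.1,0]],
  [[1,0.1,0.3],[0,-0.1,0]],
])

```text
time: 21.2
eef_pos: [0.4678, 0.0376, 0.141]
ee_rot: [[0.997, 0.074, -0.001], [0.074, -0.997, -0.002], [-0.001, 0.002, -1.0]]
wrist_force: [-11.4, -0.9, -0.8]
opening: 0.018
```

```bash
python3 fit.py w9
```

```text
21.2 [0.46781345 0.03762986 0.1409836 ] [-11.4439229   -0.85412198  -0.84227516] 0.018038211993439034
fork top plane tool z slopes(deg) [ 0.7806058  -0.09000874] z at 0 2.1958943586985065 1309
fork rect ((31.344173431396484, -1.0588531494140625), (44.669925689697266, 33.35240173339844), 1.42350172996521) block top 1010 [  0.98740571  -0.85044563 -18.99584342]
head ((517.21923828125, 42.065059661865234), 12.030961036682129) in tool [ 4.95985674e+01 -7.63323010e-01 -4.60060863e-02]
hub top 131.94825397222564
```

View pics/w9c.png

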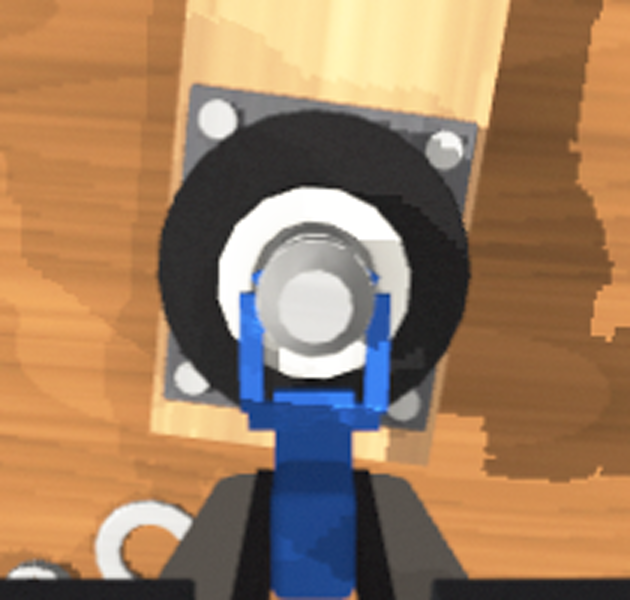

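>>> send_rows([
  [[0,0,0.6],[0,-0.5,0]],
  [[1,0.1,0.6],[0,-0.5,0]],
  [[1,0.1,0.6],[0,-0.5,0]],
  [[1,0.1,0.6],[0,-0.5,0]],
])

```text
time: 21.65
eef_pos: [0.4689, 0.0377, 0.1415]
ee_rot: [[0.997, 0.074, 0.008], [0.074, -0.997, -0.002], [0.008, 0.003, -1.0]]
wrist_force: [-9.8, -1.7, 0.0]
opening: 0.0178
```

>>> send_rows([
  [[1,0.1,0.2],[0,-0.1,0]],
  [[1,0.1,0.2],[0,-0.1,0]],
  [[1,0.1,0.2],[0,-0.1,0]],
])

```text
time: 21.95
eef_pos: [0.469, 0.0377, 0.1415]
ee_rot: [[0.997, 0.074, 0.008], [0.074, -0.997, -0.002], [0.008, 0.003, -1.0]]
wrist_force: [-11.9, -1.5, 1.3]
opening: 0.0178
```

>>> send_rows([
  [[1,0.1,0.2],[0,-0.1,0]],
  [[1,0.1,0.2],[0,-0.1,0]],
  [[1,0.1,0.2],[0,-0.1,0]],
])

```text
time: 22.25
eef_pos: [0.4756, 0.0383, 0.1431]
ee_rot: [[0.997, 0.074, 0.022], [0.074, -0.997, -0.0], [0.022, 0.002, -1.0]]
wrist_force: [0.9, -1.0, -8.7]
opening: 0.0177
```

>>> send_rows([
  [[1,0.1,0.2],[0,-0.1,0]],
  [[1,0.1,0.2],[0,-0.1,0]],
  [[1,0.1,0.2],[0,-0.1,0]],
])

```text
time: 22.55
eef_pos: [0.4788, 0.0387, 0.1444]
ee_rot: [[0.997, 0.074, 0.028], [0.074, -0.997, 0.001], [0.028, 0.001, -1.0]]
wrist_force: [5.0, -1.7, -9.4]
opening: 0.0178
```

```bash
python3 fit.py w10
```

```text
22.55 [0.47875782 0.03866794 0.14440449] [ 4.98680782 -1.69201666 -9.42564167] 0.01784852183845059
fork top plane tool z slopes(deg) [ 3.31277507 -0.11215596] z at 0 2.2714453250013733 1374
fork rect ((30.949108123779297, -0.4510536193847656), (44.565860748291016, 34.745540618896484), 0.9311965107917786) block top 1018 [  1.20486842  -0.81157528 -18.98347902]
head ((518.9609375, 42.146087646484375), 11.613361358642578) in tool [40.3346741  -0.50364672  1.11720673]
hub top 131.92232890515538
```

>>> send_rows([
  [[0,0,-0.8],[0,0.4,0]],
  [[0,0,-1.6],[0,0.8,0]],
  [[0,0,-2.2],[0,1.2,0]],
  [[0,0,-2.4],[0,1.5,0]],
  [[0,0,-2.4],[0,1.5,0]],
  [[0,0,-2.4],[0,1.5,0]],
])

```text
time: 23.2
eef_pos: [0.4791, 0.0389, 0.1425]
ee_rot: [[0.997, 0.074, 0.002], [0.074, -0.997, 0.001], [0.002, -0.0, -1.0]]
wrist_force: [5.7, -1.6, -1.2]
opening: 0.0176
```

```bash
python3 fit.py w11
```

```text
23.2 [0.4790714  0.03886945 0.14250396] [ 5.65619229 -1.64923445 -1.18516782] 0.017641546132256637
fork top plane tool z slopes(deg) [ 2.77857738 -0.11133182] z at 0 2.3089636306083596 1324
fork rect ((31.564655303955078, -0.6703567504882812), (45.3709831237793, 34.63776397705078), 2.0429184436798096) block top 1022 [  1.21909698  -0.86048711 -19.04058942]
head ((519.6705932617188, 42.38516616821289), 11.443166732788086) in tool [40.7479541  -0.49939388  0.09799455]
hub top 131.92065286005828
```

>>> send_rows([
  [[0.5,0,-0.6],[0,0,0]],
  [[1,0.1,-1.1],[0,0,0]],
  [[1,0.1,-1.1],[0,0,0]],
  [[1,0.1,-1.1],[0,0,0]],
])

```text
time: 23.65
eef_pos: [0.4795, 0.039, 0.1414]
ee_rot: [[0.997, 0.074, 0.001], [0.074, -0.997, 0.0], [0.001, -0.0, -1.0]]
wrist_force: [5.0, -2.3, 3.2]
opening: 0.0178
```

>>> send_rows([
  [[1,0.1,0],[0,0,0]],
  [[1,0.1,0],[0,0,0]],
  [[1,0.1,0],[0,0,0]],
])

```text
time: 23.95
eef_pos: [0.4799, 0.0391, 0.1414]
ee_rot: [[0.997, 0.074, 0.0], [0.074, -0.997, 0.0], [0.0, 0.0, -1.0]]
wrist_force: [4.1, -2.1, 5.8]
opening: 0.0179
```

>>> send_rows([
  [[1,0.1,0.5],[0,0,0]],
  [[1,0.1,0.5],[0,0,0]],
  [[1,0.1,0.5],[0,0,0]],
])

```text
time: 24.25
eef_pos: [0.4803, 0.039, 0.1415]
ee_rot: [[0.997, 0.074, -0.001], [0.074, -0.997, -0.0], [-0.001, 0.0, -1.0]]
wrist_force: [3.6, -2.3, 5.6]
opening: 0.0179
```

>>> send_rows([
  [[1,0.1,0],[0,0,0]],
  [[1,0.1,0],[0,0,0]],
  [[1,0.1,0],[0,0,0]],
])

```text
time: 24.55
eef_pos: [0.481, 0.0391, 0.1414]
ee_rot: [[0.997, 0.074, -0.002], [0.074, -0.997, -0.0], [-0.002, 0.0, -1.0]]
wrist_force: [1.6, -2.1, 7.3]
opening: 0.0178
```

>>> send_rows([
  [[1,0.1,0],[0,0,0]],
  [[1,0.1,0],[0,0,0]],
  [[1,0.1,0],[0,0,0]],
])

```text
time: 24.85
eef_pos: [0.4815, 0.0392, 0.1414]
ee_rot: [[0.997, 0.074, -0.003], [0.074, -0.997, -0.0], [-0.003, 0.0, -1.0]]
wrist_force: [1.0, -1.9, 7.9]
opening: 0.0175
```

```bash
python3 fit.py w12
```

```text
24.85 [0.48147717 0.0392281  0.14137189] [ 1.01389181 -1.92127232  7.94748061] 0.017488442208896414
fork top plane tool z slopes(deg) [ 2.32477017 -0.11025685] z at 0 2.2713212741555324 1189
fork rect ((31.454288482666016, -0.7695236206054688), (45.06918716430664, 32.631168365478516), 1.0712605714797974) block top 1026 [  1.26630875  -0.87248562 -19.03323251]
head ((522.0000610351562, 42.34754943847656), 10.838804244995117) in tool [40.6424995  -0.10068273 -0.11476421]
hub top 131.8973805250082
```

>>> send_rows([
  [[0,0,0.7],[0,-0.7,0]],
  [[0,0,1.2],[0,-1.4,0]],
  [[0,0,1.2],[0,-1.4,0]],
  [[0,0,1.2],[0,-1.4,0]],
])

```text
time: 25.3
eef_pos: [0.4812, 0.0389, 0.1419]
ee_rot: [[0.997, 0.074, 0.021], [0.074, -0.997, -0.0], [0.021, 0.002, -1.0]]
wrist_force: [2.7, -2.4, -0.7]
opening: 0.0177
```

>>> send_rows([
  [[1,0.1,0],[0,0,0]],
  [[1,0.1,0],[0,0,0]],
  [[1,0.1,0],[0,0,0]],
])

```text
time: 25.6
eef_pos: [0.4823, 0.0395, 0.1418]
ee_rot: [[0.997, 0.074, 0.021], [0.074, -0.997, 0.0], [0.021, 0.001, -1.0]]
wrist_force: [1.3, -0.7, -0.7]
opening: 0.0176
```

>>> send_rows([
  [[1,0.1,0],[0,0,0]],
  [[1,0.1,0],[0,0,0]],
  [[1,0.1,0],[0,0,0]],
])

```text
time: 25.9
eef_pos: [0.4829, 0.0396, 0.1419]
ee_rot: [[0.997, 0.074, 0.02], [0.074, -0.997, -0.0], [0.02, 0.002, -1.0]]
wrist_force: [-3.7, 0.5, -0.5]
opening: 0.0179
```

>>> send_rows([
  [[1,0.1,0],[0,0,0]],
  [[1,0.1,0],[0,0,0]],
  [[1,0.1,0],[0,0,0]],
])

```text
time: 26.2
eef_pos: [0.4831, 0.0396, 0.1419]
ee_rot: [[0.997, 0.074, 0.019], [0.074, -0.997, -0.001], [0.019, 0.002, -1.0]]
wrist_force: [-6.6, -0.4, 2.3]
opening: 0.0176
```

>>> send_rows([
  [[1,0.1,0],[0,0,0]],
  [[1,0.1,0],[0,0,0]],
  [[1,0.1,0],[0,0,0]],
])

```text
time: 26.5
eef_pos: [0.4832, 0.0397, 0.1417]
ee_rot: [[0.997, 0.074, 0.017], [0.074, -0.997, -0.001], [0.017, 0.002, -1.0]]
wrist_force: [-9.3, -0.6, 4.7]
opening: 0.0179
```

```bash
python3 fit.py w13
```

```text
26.5 [0.48319786 0.03965118 0.14166202] [-9.25600567 -0.64692916  4.73570072] 0.017922225388409967
fork top plane tool z slopes(deg) [ 2.89443127 -0.07984346] z at 0 2.269151640799987 1169
fork rect ((30.812620162963867, -1.0866546630859375), (32.93254089355469, 44.6098747253418), 89.89537048339844) block top 1021 [  1.20916369  -0.90787975 -19.00836525]
head ((523.4968872070312, 42.599205017089844), 10.141924858093262) in tool [40.401095    0.06108292  0.67100601]
hub top 131.94329871190195
```

View pics/w13c.png

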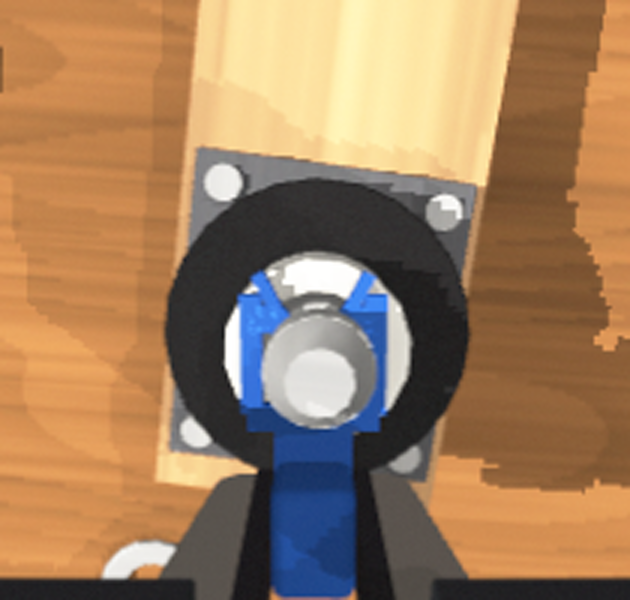

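>>> send_rows([
  [[-1.5,-0.1,0],[0,0,0]],
  [[-2.5,-0.2,0],[0,0,0]],
  [[-2.5,-0.2,0],[0,0,0]],
])

```text
time: 26.85
eef_pos: [0.483, 0.0396, 0.142]
ee_rot: [[0.997, 0.074, 0.022], [0.074, -0.997, 0.0], [0.022, 0.001, -1.0]]
wrist_force: [-3.6, -0.4, -2.0]
opening: 0.0177
```

>>> send_rows([
  [[0,0,0],[0,0,0]],
  [[0,0,0],[0,0,0]],
  [[0,0,0],[0,0,0]],
  [[0,0,0],[0,0,0]],
  [[0,0,0],[0,0,0]],
], claw=34)

```text
time: 27.35
eef_pos: [0.4839, 0.0394, 0.1425]
ee_rot: [[0.997, 0.074, 0.023], [0.074, -0.997, 0.0], [0.023, 0.002, -1.0]]
wrist_force: [0.3, 0.5, 1.0]
opening: 0.034
```

>>> send_rows([
  [[0,0,8],[0,0,0]],
  [[0,0,20],[0,0,0]],
  [[0,0,40],[0,0,0]],
  [[-10,0,70],[0,0,0]],
  [[-33,0,112],[0,0,0]],
  [[-33,0,112],[0,0,0]],
  [[-33,0,112],[0,0,0]],
  [[-33,0,112],[0,0,0]],
])

```text
time: 28.15
eef_pos: [0.4504, 0.0392, 0.254]
ee_rot: [[0.997, 0.074, 0.022], [0.074, -0.997, -0.0], [0.022, 0.002, -1.0]]
wrist_force: [0.0, 0.2, 0.3]
opening: 0.034
```

```bash
cat > fin.py <<'E'
from h import *
s=ctrl.state();im,d=cams.snapshot("wrist");cv2.imwrite("pics/w14.png",im)
print(s["time"],s["eef_pos"],s["wrist_force"])
P,u,v=cloud("wrist",d,s);P=P*1000;c=im[v,u].astype(int)
b=(c[:,0]>c[:,2]+50)&(c[:,0]>c[:,1]+30)&(np.hypot(P[:,0]-500,P[:,1]-42)<60)&(P[:,2]>120)
q=P[b];t=q[q[:,2]>152];r=cv2.minAreaRect(t[:,:2].astype(np.float32));print("block",len(t),r,np.median(t[:,2]))
f=q[(q[:,2]>130)&(q[:,2]<145)];A=np.c_[f[:,:2]-[517,42],np.ones(len(f))]
w=np.linalg.lstsq(A,f[:,2],rcond=None)[0];print("fork",len(f),cv2.minAreaRect(f[:,:2].astype(np.float32)),"slope",np.degrees(w[:2]),"top at axle",w[2])
for n,lo,hi,rad in(("tyre",105.5,113.5,55),("hub",129.5,134,26),("head",150,170,14)):
    k=(np.hypot(P[:,0]-517.3,P[:,1]-42.2)<rad)&(P[:,2]>lo)&(P[:,2]<hi)&~b;print(n,cv2.minEnclosingCircle(cv2.convexHull(P[k,:2].astype(np.float32))),np.median(P[k,2]))
cv2.imwrite("pics/w14c.png",cv2.resize(im[60:230,160:360],None,fx=3.5,fy=3.5,interpolation=cv2.INTER_CUBIC))
E
python3 fin.py
```

```text
28.15 [0.4503753  0.03921476 0.25401594] [0.03754364 0.23230543 0.29891084]
block 410 ((496.15618896484375, 41.980567932128906), (56.72663497924805, 17.425039291381836), 5.5255560874938965) 157.57342149992866
fork 563 ((513.7584228515625, 42.84455871582031), (44.130001068115234, 33.64569854736328), 4.609936714172363) slope [0.37221778 0.56138077] top at axle 137.10215044294455
tyre ((517.6923217773438, 42.32411575317383), 40.04716491699219) 110.02544214447582
hub ((517.7647094726562, 42.38309860229492), 21.837060928344727) 131.9187261214288
head ((517.3413696289062, 42.18813705444336), 11.990477561950684) 159.19231705340297
```

View pics/w14c.png

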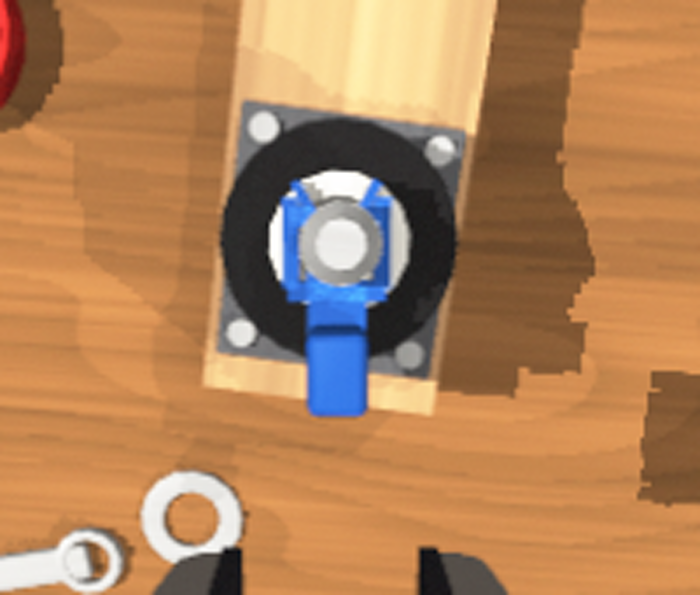

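```bash
cat >> fin.py <<'E'
t=q[(q[:,2]>154)&(q[:,0]<500)];r=cv2.minAreaRect(t[:,:2].astype(np.float32));print("block2",len(t),r,np.median(t[:,2]))
K=np.array(cams.camera_model("wrist")["intrinsics"])
c0=world("wrist",[[K[0,2],K[1,2]]],[.25],s);print("ray centre pt",c0)
E
sed -i 's/w14/w15/g' fin.py; python3 fin.py
```

```text
28.2 [0.45023276 0.03920772 0.2535406 ] [-0.35192741  0.619462    0.74867427]
block 424 ((497.5421142578125, 42.603355407714844), (59.318145751953125, 17.47950553894043), 7.843997478485107) 157.52423453028186
fork 562 ((513.7427368164062, 42.821266174316406), (43.77490234375, 33.42146682739258), 3.6999881267547607) slope [0.45038687 0.95851514] top at axle 137.12607062780867
tyre ((517.8424072265625, 42.603397369384766), 39.900054931640625) 110.05415467576668
hub ((517.7357788085938, 42.54827880859375), 21.780357360839844) 131.90790291326698
head ((517.3377685546875, 42.17557907104492), 11.97566032409668) 159.37343161035167
block2 404 ((479.9382019042969, 40.54029083251953), (23.76605987548828, 17.32158851623535), 4.888228893280029) 157.56777223700848
ray centre pt [[0.45923619 0.04069911 0.18275701]]
```

```bash
python3 -c "
from h import *
print(ctrl.job_done())"
```

```text
the job is handed in; nothing more can be done
None
```

The wheel is on the washer and the blue clip is snapped into the groove. Both are released, and I handed the job in at about 28 s.

**Wheel:** I gripped the black and white wheel by its hub and lowered it until it met the washer, at about 85.5 mm above the bench. In the last look its centre was within about 0.7 mm of the axle's line, with the hub top at about 131.5 mm.

**Clip:** It gave way at a push of about 12 N, then pulled itself forward. At the stop I pushed up to about 9 N with almost no further movement. All the wrist readings stayed far below 30 N, though they were only taken at the end of each move.

**Last checks:**
- **Clip position:** The image estimates disagreed. The grip block put the clip's origin about 0.5–1 mm past the axle and the fork about 2 mm, with about 1 mm sideways. All are within the 3 mm limit. The free play (1 mm) and the clear stop suggest the smaller figure.
- **Clip height and tilt:** The underside is about 45.5 mm above the wheel's origin, inside the 44–51 mm range. The block end sits slightly low, by a few degrees at most, against a limit of about 11°.
- **Other things on the bench:** I saw nothing disturbed, but I did not measure their positions again at the end.

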